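# Roll the vice's knurled wheel until the jaw pointer meets the gauge band

### The arm

A 6-joint arm with a two-finger parallel gripper is mounted at the origin on a cart in front of the work surface, level with it; the furniture and walls round the work are solid. World frame = base frame: x ahead of the robot, y to its left, z up, the work surface at z = 0. Lengths are in m, angles in rad, forces in N, time in s.
With the tool pointing down it reaches from about 0.35 to 0.975 m from the base axis. Payload 7.1 kg.
Tool frame: the origin (TCP) lies midway between the tips of the shut fingers; the grasp point (between the pads) lies 19 mm behind it; z points along the fingers, y is the line along which they close (so a half turn about z gives the same grasp; the last joint's range is limited). The gripper opens to 88 mm and grips with 3 to 60 N. Pads are 20 mm wide; open, the fingers measure 115 mm over their backs; the gripper's body (75 mm by 178 mm) begins 61 mm behind the grasp point.
Start: joints at [1.278, 0.423, 1.63, -0, 1.089, -0.019], TCP at [0.169, 0.602, 0.223] pointing down, gripper open.
Joint ranges: [-3, 3], [-0.9, 2.11], [0.09, 2.58], [-1.31, 4.45], [0.11, 2.69], [-2.54, 2.54]. Speed limits (rad/s): [2.39, 2.39, 3.01, 3.14, 3.14, 3.14].

### API

Orientations are given as a rotation vector (axis times angle).
In Python, from cell import observe, camera, camera_model, finish_job gives the robot as it stands.
- The arm moves only by the shell command python3 -m inch 'ROWS'. ROWS is JSON, a list that holds one entry, the list of rows, each a list of 5 numbers: the shift along the tool's x, y, z in m, then the turn about the tool's z in rad, then the finger opening in m, from 0 to 0.0878. A call has 1 to 5 rows; each row shifts and turns the commanded pose from where the row before left it, along the tool's axes as they then stand; what a row does not reach is not made up. A row lasts 1/12 s, in which the tool goes at most 41.7 mm and 7.16 degrees, less where a joint would pass 70% of its speed; a pose out of reach is approached as far as the arm can. A call with a gripper value outside its range is refused whole. The fingers move at their own pace and stop on an object; the grip force is fixed at half the most. Time passes only in rows, so rows that do not move let the fingers close. It gives the time, the measured TCP pose, the force, the opening and the grip force at its end, in the units of the state.
- observe(): the state, without advancing time (a new reading comes with each control period).
- camera(name): name is "scene" or "top"; returns the picture (420x560x3 uint8, blue, green, red); there is no depth.
- camera_model(name): a dict with "fx", "fy", "cx", "cy" (pixels), "k1" (the pictures are not rectified: a ray, as slopes to the right and down, at radius r is drawn at 1 + k1 r^2 times it, then the intrinsics apply), "R" (3x3) and "t" (3): a world point X has camera coordinates R X + t. Camera axes: x right, y down, z forward; pixel columns grow to the right and rows downward; lengths in m; the calibration is good to about 2 mm. A picture is of the moment at which its call begins. camera_model takes no time and is no camera call.
- finish_job(): hands the job in; it is judged then, once.
The state is a dict: "t": time; "joints": joint angles; "qd": joint speeds; "effort": joint torques, N m; "tool_pos": TCP position; "ee_rot": TCP orientation; "ft_force": force on the tool from outside, world axes, zero at the start; "moment": the same for the moment, N m; "opening": opening from 0.0 (shut) to 1.0 (fully open); "grasp_force": force on a finger pad.
Only numpy, scipy, OpenCV 4.12 (cv2) and the standard library are available. Lean on these libraries where they do the work, as an engineer would, in place of code of your own. Each camera call takes 0.05 s, during which the arm holds its last target. There are 200 camera calls.

### The job

Set the small green bench vice to its gauge so that the next bomb will fit: press a fingertip lightly on the top of its knurled wheel and roll it, stroke by stroke, away from the robot until the jaw's brass pointer stands on the red band of the black gauge clip. Move the jaw only by the wheel and do not touch the jaw itself; leave the gauge clip, the steel bomb, the vial and the tin where they are, pick nothing up, and finish clear of everything.

Things in the scene. Friction and masses are not known exactly. Their poses are not given: they have to be found in the camera images.
- vice: green vice fixed to the bench, bed 90 x 250 x 16 mm (x, y, z); origin at the centre of its underside. y = slide direction: fixed jaw (top 56 mm up) at the +y end, wheel housing at the -y end; the front edge (x = -45 mm) faces the robot; yaw varies by 0.35 rad. Housing cheeks beside the wheel reach 56 mm above the bench, the walls before and behind it (from 33 to 38 mm off the axle) 48 mm.
- wheel: knurled steel wheel, 60 mm diameter, 22 mm wide, axle along the vice's y, 40 mm above the bench, at y = -88 mm; its upper part stands out of the housing; origin at its centre. Top rolled to the vice's +x: the jaw goes 5 mm to +y per radian (1 mm per 6 mm of rim); back opens. Turns at 0.04 N m, stays put. Sprung: sinks from about 3 N downward, 1.5 N more per mm, 5 mm at most, and the jaw with it.
- wheel_top (a point): the top of the wheel's rim, unpressed, 70 mm above the bench, in the middle of its width; the point does not turn or sink with the wheel; axes as the vice's
- jaw: aluminium moving jaw with a black V face, 52 x 26 mm and 34 mm tall, top 57 mm above the bench, on a brass ram; it slides along the vice's y, y = -30 mm at the start, +13 mm at its stop; it dips with the wheel while that is pressed. Origin at the middle of its underside, 22.5 mm above the bench; axes as the vice's. Not to be touched.
- pointer_tip (a point): tip of the thin brass pointer that stands out of the jaw's foot towards the robot, 26 mm above the bench, 52 mm in front of the vice's middle line; moves with the jaw; axes as the vice's
- gauge_band (a point): middle of the red band, 4 mm wide along the vice's y, on the black gauge clip (18 mm wide) on the vice's front edge, 21.5 mm above the bench; the pointer passes just above it. The clip stands 12 to 28 mm on the +y side of the pointer at the start, differently in each run, and is not to be moved; axes as the vice's
- bomb_a: steel oxygen bomb standing loose behind the vice, 70 mm diameter, 148 mm tall, 0.96 kg; origin at the centre of its underside
- vial_2: small glass vial with a blue cap, 27 mm diameter, 60 mm tall, standing loose behind the wheel; origin at the centre of its underside
- seal_tin: round flat metal tin, 62 mm diameter, 22 mm tall, standing loose in front of the vice; origin at the centre of its underside
Not all that is in view belongs to the job. Leave any orange or purple look-alike of the bomb_a alone.

How it is judged:
On the way:
1. the fingertip is on the wheel and has rolled the jaw 5 mm on its way (y of pointer_tip in the frame of vice above -0.025 m and contact force between the fingers and wheel above 0.5 N), for 0.05 s.
At the end, for the whole second after the job is handed in: the pointer tip stands on the red band (within 2.5 mm of its middle along the slide), the jaw is at rest, and bomb, vial and tin stand upright in their places (y of pointer_tip in the frame of gauge_band between -0.0025 and 0.0025 m and linear speed of jaw below 0.003 m/s and angle between each of bomb_a, vial_2, seal_tin's own z axis and vertical below 0.1 rad); the robot touches nothing.
It fails at once if the robot touches the jaw (contact force between any of the fingers, the arm and jaw above 1 N).
It fails at once if the wheel is pressed with more than 40 N (contact force between the fingers and wheel above 40 N).
It fails at once if the gauge clip is shifted by more than 2 mm (distance of gauge_band from where it was at the start of the episode above 0.002 m).
It fails at once if the bomb, the vial or the tin is moved or lifted by more than 10 mm (distance of any of bomb_a, vial_2, seal_tin from where it was at the start of the episode above 0.01 m).
It also fails if it takes over 54 s, if anything falls off the work surface, if the arm or the gripper's body presses on something with over 40 N, if the wrist force passes 120 N, or if a joint passes its speed limit or range.

## Working session

There is one attempt and no reset: what is moved stays moved. The work goes in short steps, Python scripts to look and compute and a shell command to move; the robot and the scene stay as the last step left them, time stands still between calls to the robot, and variables do not carry over. Pictures are saved under pics/ and viewed, at most 10 in all, crops included, and the job is handed in when it is done.

```bash
mkdir -p pics; ls
cat > h.py <<'E'
import numpy as np, cv2
from cell import observe, camera, camera_model
def snap(n,f):
    im=camera(n); cv2.imwrite(f'pics/{f}.png',im); return im
def ray(n,u,v):
    m=camera_model(n); x=(u-m['cx'])/m['fx']; y=(v-m['cy'])/m['fy']
    a,b=x,y
    for _ in range(20):
        s=1+m['k1']*(a*a+b*b); a,b=x/s,y/s
    R=np.array(m['R']); t=np.array(m['t'])
    return -R.T@t, R.T@np.array([a,b,1.])
def at(n,u,v,z):
    c,d=ray(n,u,v); return c+d*(z-c[2])/d[2]
def proj(n,X):
    m=camera_model(n); p=np.array(m['R'])@np.array(X)+np.array(m['t']); a,b=p[:2]/p[2]; s=1+m['k1']*(a*a+b*b)
    return m['fx']*a*s+m['cx'], m['fy']*b*s+m['cy']
def crop(im,u0,v0,u1,v1,k,f):
    cv2.imwrite(f'pics/{f}.png',cv2.resize(im[v0:v1,u0:u1],None,fx=k,fy=k,interpolation=cv2.INTER_CUBIC))
E
python3 - <<'E'
from h import *
a=snap('scene','s0');b=snap('top','t0')
o=observe();print({k:np.round(v,3) for k,v in o.items()})
for n in('scene','top'):
    m=camera_model(n);print(n,m['fx'],m['k1'],ray(n,280,210))
E
```

```text
pics
{'t': np.float64(0.1), 'joints': array([ 1.278,  0.424,  1.631, -0.   ,  1.089, -0.019]), 'qd': array([ 0.001, -0.001, -0.004, -0.   ,  0.   , -0.   ]), 'effort': array([-0.0000e+00, -5.4562e+01, -2.7432e+01,  6.4000e-02,  1.9000e-02,
       -0.0000e+00]), 'tool_pos': array([0.169, 0.601, 0.222]), 'ee_rot': array([-4.290e-01, -3.112e+00,  2.000e-03]), 'ft_force': array([0.041, 0.141, 0.051]), 'moment': array([ 0.064, -0.084, -0.041]), 'grasp_force': np.float64(0.0), 'opening': np.float64(0.997)}
scene 462.31981348474744 -0.13020342793905865 (array([-0.04806441, -0.52792564,  0.73118575]), array([ 0.56097717,  0.51229762, -0.65034743]))
top 476.07456032632234 -0.10732003003936781 (array([ 0.47806996, -0.01968369,  0.98691683]), array([ 0.05380648,  0.01554627, -0.99848249]))
```

View pics/s0.png

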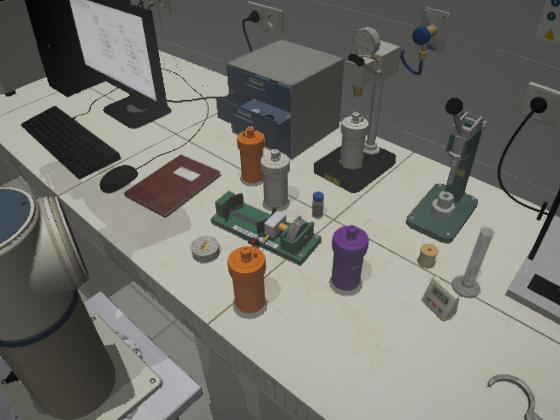

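View pics/t0.png

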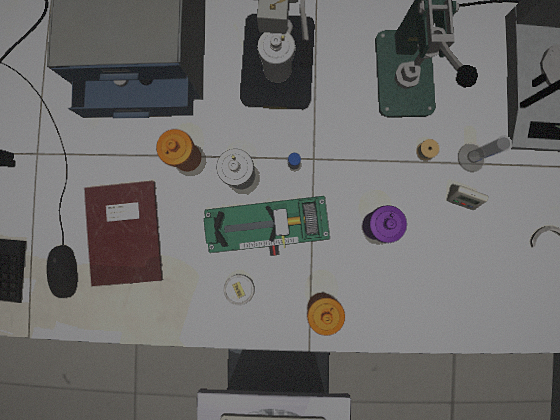

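The top view shows the vice at about (267,224) and its knurled wheel at (311,217). The fixed jaw is at the left end, near (218,230). The moving jaw is at (281,222), with the gauge's red mark at about (274,251). Look-alikes (top view pixels):
- **Vice:** the green press at (405,75) is not it, as it has no wheel or jaw.
- **Bomb:** the steel bomb is at (236,167). I'll leave the orange ones (175,148) and (326,315), the purple one (385,224), and the steel one in the stand (276,50) alone.
- **Small items:** the vial is at (294,160) and the tin at (239,289).

Next is a close crop to check the choice.

Run:
```python
from h import *
a=cv2.imread('pics/t0.png');crop(a,195,185,335,270,5.7,'t0c')
a=cv2.imread('pics/s0.png');crop(a,200,180,330,270,6,'s0c')
```

```text
(no output)
```

View pics/t0c.png

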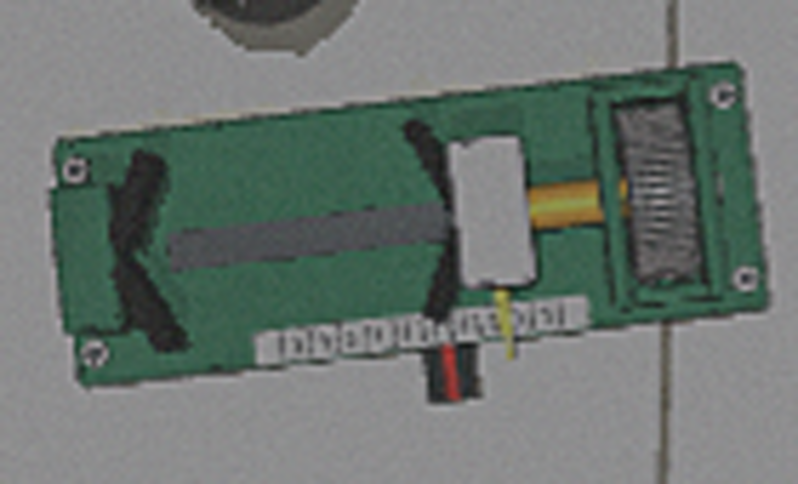

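View pics/s0c.png

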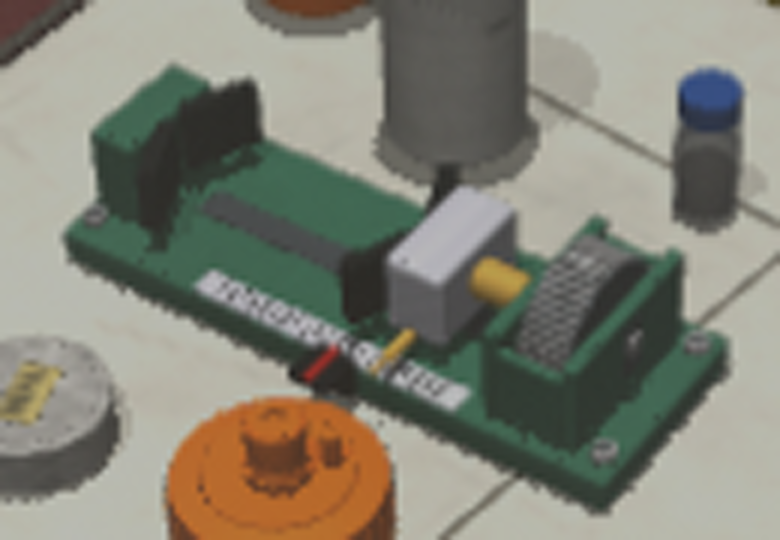

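The close crop confirms it: a green bed, a black clip with a red band at crop (452,372), the pointer tip at (512,357) and the wheel at (655,192). Bed corners in the crop are (57,138), (742,63), (768,308) and (80,385).

```bash
cat >> h.py <<'E'
def pc(u,v): return (u+.5)/5.7-.5+195,(v+.5)/5.7-.5+185
E
python3 - <<'E'
from h import *
C=[at('top',*pc(*p),.016)[:2] for p in [(57,138),(742,63),(768,308),(80,385)]]
C=np.array(C);print(C.round(4))
mid=C.mean(0); yd=(C[0]+C[3]-C[1]-C[2]);L=np.linalg.norm(yd)/2;yd/=np.linalg.norm(yd)
xd=np.array([yd[1],-yd[0]])
print('mid',mid,'len',L,'wid',np.linalg.norm(C[0]+C[1]-C[2]-C[3])/2,'ydir',yd,'xdir',xd,'yaw',np.arctan2(-yd[0],yd[1]))
def loc(p):d=p[:2]-mid;return d@xd,d@yd
for n,p,z in [('ptr',(512,357),.026),('band',(452,372),.0215),('wheel',(655,192),.07),('jawtop',(491,211),.057)]:
    X=at('top',*pc(*p),z);print(n,X.round(4),np.round(loc(X),4))
wt=np.r_[mid-.088*yd,.07];print('wheel_top',wt.round(4))
# second view
def ps(u,v): return (u+.5)/6-.5+200,(v+.5)/6-.5+180
for n,p,z in [('ptr',(376,370),.026),('band',(322,364),.0215)]:
    X=at('scene',*ps(*p),z);print('scene',n,X.round(4),np.round(loc(X),4))
for n,c,u,v,z in [('bomb','top',236,167,.148),('vial','top',294,160,.06),('tin','top',239,289,.022),('orange','top',326,315,.15),('purple','top',385,224,.15)]:
    X=at(c,u,v,z);print(n,X.round(3),np.round(loc(X),3))
from scipy.spatial.transform import Rotation as Ro
print(Ro.from_rotvec(observe()['ee_rot']).as_matrix().round(3), proj('scene',wt))
E
```

```text
[[ 0.5289  0.1503]
 [ 0.5621 -0.0953]
 [ 0.4746 -0.1064]
 [ 0.4405  0.139 ]]
mid [0.50152416 0.02188687] len 0.24784052774780926 wid 0.08866861046956573 ydir [-0.13603722  0.99070373] xdir [0.99070373 0.13603722] yaw 0.1364603446738836
ptr [ 0.4551 -0.0156  0.026 ] [-0.0511 -0.0308]
band [0.4491 0.0056 0.0215] [-0.0542 -0.009 ]
wheel [ 0.513  -0.0626  0.07  ] [-0.0001 -0.0853]
jawtop [ 0.5055 -0.0072  0.057 ] [ 0.     -0.0294]
wheel_top [ 0.5135 -0.0653  0.07  ]
scene ptr [ 0.4569 -0.013   0.026 ] [-0.0489 -0.0285]
scene band [0.4494 0.0073 0.0215] [-0.0536 -0.0074]
bomb [0.598 0.074 0.148] [0.103 0.038]
vial [ 0.627 -0.03   0.06 ] [ 0.117 -0.069]
tin [0.368 0.074 0.022] [-0.125  0.07 ]
orange [ 0.342 -0.092  0.15 ] [-0.174 -0.091]
purple [ 0.503 -0.192  0.15 ] [-0.027 -0.212]
[[-0.963  0.27  -0.   ]
 [ 0.27   0.963 -0.001]
 [ 0.    -0.001 -1.   ]] (np.float64(297.6578485410449), np.float64(223.72247784666368))
```

Everything agrees with the given sizes: bed 248×89 mm, wheel top at (0.5135,-0.065), and 21–22 mm of jaw travel needed, or about 130 mm of rim. I'll turn the tool +1.16 rad so that tool x is vice +y and tool y is vice +x. That keeps the gripper body clear of the bomb and the look-alikes.

```bash
python3 -m inch '[[[0,0,0,0.116,0],[0,0,0,0.116,0],[0,0,0,0.116,0],[0,0,0,0.116,0],[0,0,0,0.116,0]]]'; python3 -m inch '[[[0,0,0,0.116,0],[0,0,0,0.116,0],[0,0,0,0.116,0],[0,0,0,0.116,0],[0,0,0,0.116,0]]]'
python3 -m inch '[[[-0.035,0.0125,0,0,0],[-0.035,0.0125,0,0,0],[-0.035,0.0125,0,0,0],[-0.035,0.0125,0,0,0],[-0.035,0.0125,0,0,0]]]'
python3 -m inch '[[[-0.035,0.0125,0,0,0],[-0.035,0.0125,0,0,0],[-0.035,0.0125,0,0,0],[-0.035,0.0125,0,0,0],[-0.035,0.0125,0,0,0]]]'
```

```text
t: 0.52
tool_pos: [0.1689, 0.6014, 0.2222]
ee_rot: [1.309, 2.856, -0.001]
ft_force: [0.4, 0.1, 0.3]
opening: 0.664
grasp_force: 0.0
t: 0.93
tool_pos: [0.1688, 0.6014, 0.2222]
ee_rot: [2.071, 2.362, -0.001]
ft_force: [-0.3, -0.1, 0.8]
opening: 0.277
grasp_force: 0.0
t: 1.35
tool_pos: [0.255, 0.4351, 0.2223]
ee_rot: [2.063, 2.369, -0.001]
ft_force: [0.8, 0.2, -0.2]
opening: 0.005
grasp_force: 0.0
t: 1.77
tool_pos: [0.3408, 0.2703, 0.2226]
ee_rot: [2.064, 2.369, -0.0]
ft_force: [1.1, 0.8, -0.3]
opening: 0.004
grasp_force: 0.0
```

```bash
python3 -m inch '[[[-0.035,0.0125,0,0,0],[-0.035,0.0125,0,0,0],[-0.035,0.0125,0,0,0],[-0.035,0.0125,0,0,0],[-0.035,0.0125,0,0,0]]]'
python3 -m inch '[[[-0.035,0.0,0,0,0],[-0.035,0.0125,0,0,0],[-0.035,0.0125,0,0,0],[-0.035,0.0125,0,0,0],[-0.035,0.00,0,0,0]]]'
python3 -m inch '[[[0,0,0.03,0,0],[0,0,0.03,0,0],[0,0,0.03,0,0],[0,0,0.02,0,0],[0,0,0,0,0]]]'
python3 - <<'E'
from h import *
a=snap('top','t1')
crop(a,195,185,335,270,5.7,'t1c')
o=observe();p=o['tool_pos'];print(p)
d=np.array([.5135,-.0653])-p[:2];print('dx tool',d@[-.136,.99],'dy tool',d@[.99,.136])
E
```

```text
t: 2.18
tool_pos: [0.4267, 0.1054, 0.2227]
ee_rot: [-2.064, -2.368, 0.0]
ft_force: [0.8, 0.6, -0.2]
opening: 0.004
grasp_force: 0.0
t: 2.6
tool_pos: [0.4894, -0.063, 0.2228]
ee_rot: [2.063, 2.367, 0.002]
ft_force: [1.2, 0.2, -0.9]
opening: 0.004
grasp_force: 0.0
t: 3.02
tool_pos: [0.4843, -0.0607, 0.109]
ee_rot: [-2.061, -2.363, 0.006]
ft_force: [-0.3, 1.0, 0.4]
opening: 0.003
grasp_force: 0.0
[ 0.48569707 -0.06085325  0.11093756]
dx tool -0.008183480818259491 dy tool 0.02692013869455426
```

View pics/t1c.png

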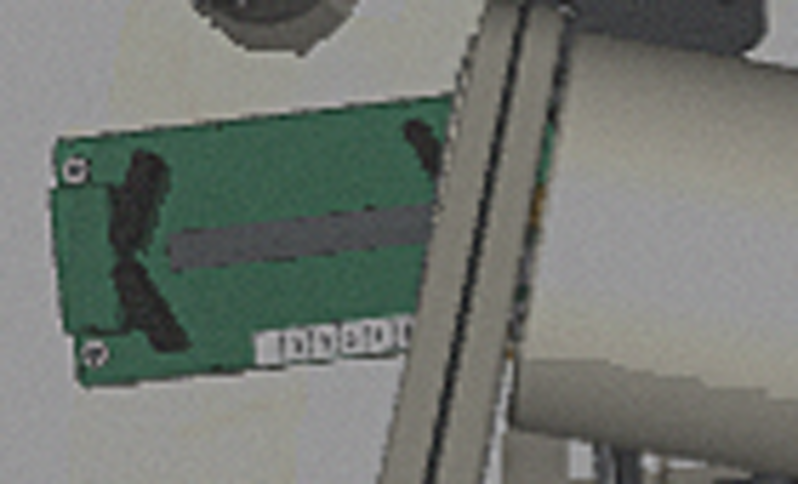

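The arm hides the jaw from the top camera, so I'll check with the scene camera instead. Now I'll line up at the front of the stroke and feel down to the wheel.

```bash
python3 -m inch '[[[-0.007,0.012,0,0,0],[0,0,0.02,0,0],[0,0,0.015,0,0],[0,0,0,0,0],[0,0,0,0,0]]]'
python3 -m inch '[[[0,0,0.002,0,0],[0,0,0.002,0,0],[0,0,0,0,0]]]'
python3 -m inch '[[[0,0,0.002,0,0],[0,0,0,0,0],[0,0,0,0,0]]]'; python3 -c "
from h import *
print(observe()['tool_pos'],observe()['ft_force'])
a=snap('scene','s1');crop(a,200,170,340,270,5.7,'s1c')"
```

```text
t: 3.48
tool_pos: [0.5006, -0.0662, 0.0785]
ee_rot: [2.064, 2.368, 0.0]
ft_force: [-0.1, -0.1, 0.8]
opening: 0.008
grasp_force: 0.0
t: 3.73
tool_pos: [0.5008, -0.0663, 0.0744]
ee_rot: [2.063, 2.368, 0.001]
ft_force: [-0.7, 0.2, -0.2]
opening: 0.003
grasp_force: 0.0
t: 3.98
tool_pos: [0.5003, -0.0663, 0.0718]
ee_rot: [2.064, 2.368, 0.0]
ft_force: [-0.2, 0.4, -0.1]
opening: 0.006
grasp_force: 0.0
[ 0.50029702 -0.06627831  0.07179067] [-0.19917556  0.43691227 -0.08942168]
```

View pics/s1c.png

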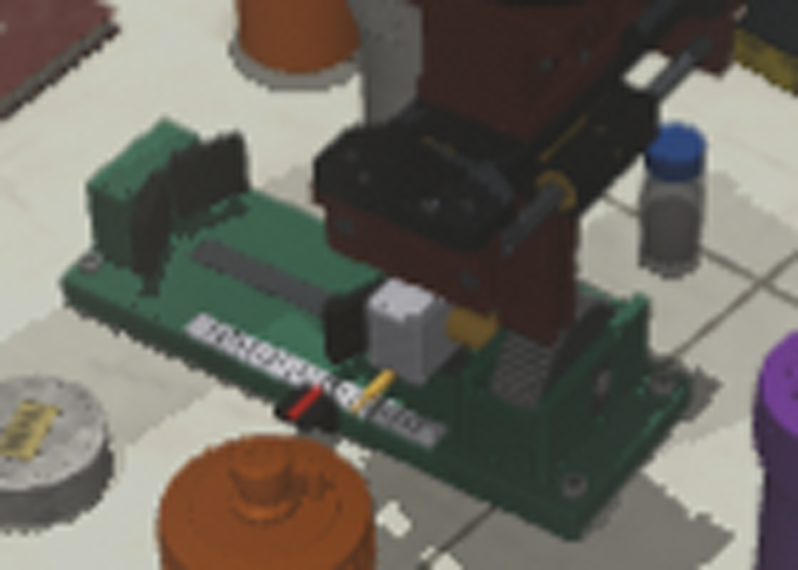

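The shut fingertip at about (530,330) hangs just over the wheel. The jaw at (410,325) and its pointer at (360,405) are clear of it, and the red band is at (305,402). Next I'll press down in small steps.

```bash
python3 -m inch '[[[0,0,0.002,0,0],[0,0,0,0,0],[0,0,0,0,0]]]'
python3 -m inch '[[[0,0,0.002,0,0],[0,0,0,0,0],[0,0,0,0,0]]]'
python3 -m inch '[[[0,0,0.001,0,0],[0,0,0,0,0],[0,0,0,0,0]]]'
```

```text
t: 4.28
tool_pos: [0.5002, -0.0663, 0.0695]
ee_rot: [-2.064, -2.368, 0.0]
ft_force: [-0.5, 0.0, -0.5]
opening: 0.009
grasp_force: 0.0
t: 4.53
tool_pos: [0.5004, -0.0663, 0.0678]
ee_rot: [2.064, 2.368, 0.0]
ft_force: [-1.9, -0.5, 4.3]
opening: 0.005
grasp_force: 2.3
t: 4.78
tool_pos: [0.5004, -0.0663, 0.067]
ee_rot: [2.064, 2.368, 0.0]
ft_force: [-1.6, 0.1, 4.7]
opening: 0.002
grasp_force: 2.9
```

Contact at z≈0.068 with 4.7 N. One more millimetre down, then the first stroke.

```bash
python3 -m inch '[[[0,0,0.001,0,0],[0,0.006,0,0,0],[0,0.006,0,0,0],[0,0.006,0,0,0],[0,0.006,0,0,0]]]'
python3 -m inch '[[[0,0.004,0,0,0],[0,0,0,0,0]]]'; python3 -c "
from h import *
a=snap('scene','s2');crop(a,200,170,340,270,5.7,'s2c')"
```

```text
t: 5.2
tool_pos: [0.5246, -0.063, 0.0662]
ee_rot: [2.064, 2.368, 0.001]
ft_force: [-0.4, 0.1, 8.5]
opening: 0.003
grasp_force: 3.8
t: 5.37
tool_pos: [0.53, -0.0623, 0.0664]
ee_rot: [2.063, 2.366, 0.003]
ft_force: [2.7, 1.4, 5.7]
opening: 0.008
grasp_force: 3.5
```

View pics/s2c.png

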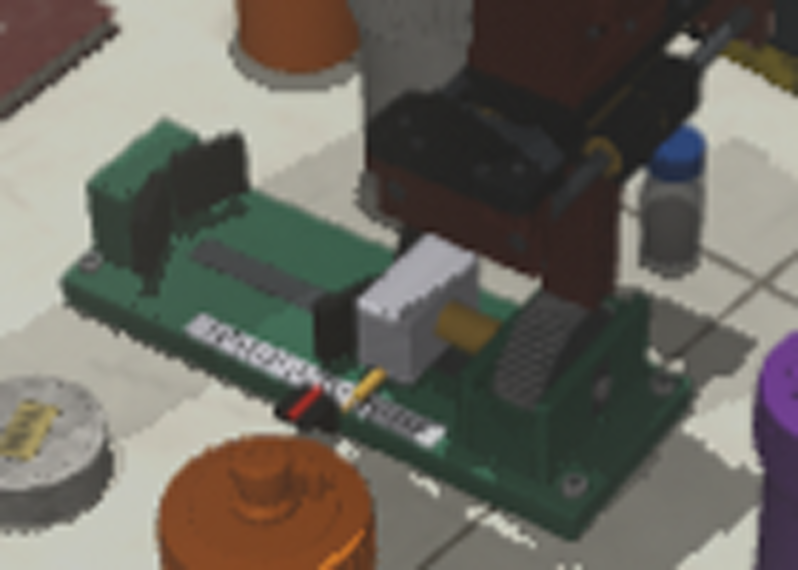

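The stroke worked: the pointer moved from x=358 to x=347 in the crop, about 4.5 mm. Three more of the same.

```bash
python3 -m inch '[[[0,0,-0.010,0,0],[0,-0.014,0,0,0],[0,-0.014,0,0,0],[0,0,0.010,0,0],[0,0,0,0,0]]]'
python3 -m inch '[[[0,0.006,0,0,0],[0,0.006,0,0,0],[0,0.006,0,0,0],[0,0.006,0,0,0],[0,0.004,0,0,0]]]'
python3 -m inch '[[[0,0,0,0,0],[0,0,-0.010,0,0],[0,-0.014,0,0,0],[0,-0.014,0,0,0],[0,0,0.010,0,0]]]'
python3 -m inch '[[[0,0,0,0,0],[0,0.007,0,0,0],[0,0.007,0,0,0],[0,0.007,0,0,0],[0,0.007,0,0,0]]]'
python3 -m inch '[[[0,0,0,0,0],[0,0,-0.010,0,0],[0,-0.014,0,0,0],[0,-0.014,0,0,0],[0,0,0,0,0]]]'; python3 -c "
from h import *
a=snap('scene','s3');crop(a,240,220,290,255,16,'s3c')"
```

```text
t: 5.83
tool_pos: [0.4988, -0.0663, 0.0649]
ee_rot: [-2.063, -2.366, 0.003]
ft_force: [-5.1, -0.8, 7.4]
opening: 0.002
grasp_force: 4.5
t: 6.25
tool_pos: [0.5302, -0.0623, 0.0662]
ee_rot: [2.063, 2.367, 0.002]
ft_force: [0.3, 2.1, 6.7]
opening: 0.007
grasp_force: 3.2
t: 6.67
tool_pos: [0.4991, -0.0664, 0.0665]
ee_rot: [-2.064, -2.368, 0.001]
ft_force: [-4.4, -1.4, 10.1]
opening: 0.002
grasp_force: 5.2
t: 7.08
tool_pos: [0.5299, -0.0623, 0.066]
ee_rot: [2.064, 2.367, 0.001]
ft_force: [-1.0, 1.7, 6.6]
opening: 0.007
grasp_force: 3.3
t: 7.5
tool_pos: [0.4979, -0.0662, 0.0755]
ee_rot: [-2.063, -2.366, 0.003]
ft_force: [-0.8, -0.1, -0.5]
opening: 0.01
grasp_force: 0.0
```

View pics/s3c.png

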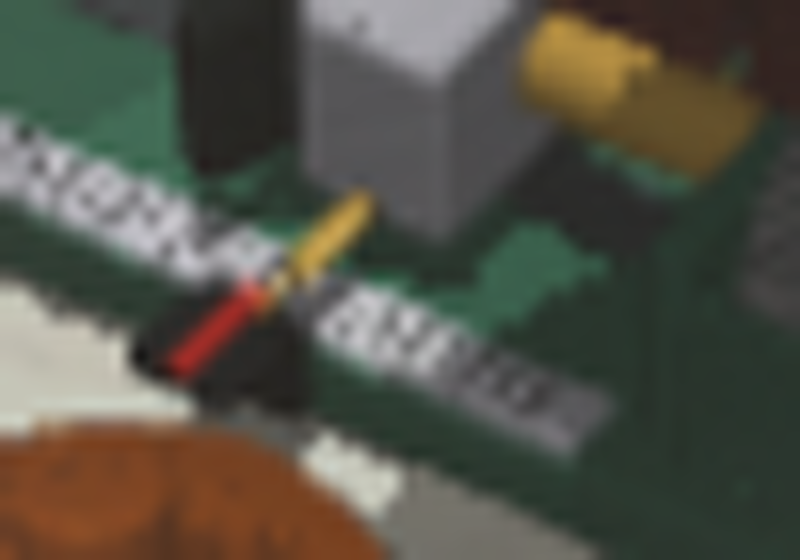

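The pointer tip is at about crop (264,310), just right of the red band, which runs from (255,292) to (180,370). I'll work out the remaining travel.

Run:
```python
from h import *
mid=np.array([.50152,.02189]);yd=np.array([-.13604,.99070]);xd=np.array([.9907,.13604])
q=lambda u,v:((u+.5)/16-.5+240,(v+.5)/16-.5+220)
for n,p,z in [('tip',(264,310),.026),('ptr_mid',(325,242),.026),('ptr_root',(368,198),.026),('band0',(254,292),.0215),('band_m',(218,330),.0215),('band1',(182,368),.0215)]:
    d=at('scene',*q(*p),z)[:2]-mid;print(n,np.round([d@xd,d@yd],4))
```

```text
tip [-0.0505 -0.0129]
ptr_mid [-0.0349 -0.012 ]
ptr_root [-0.0245 -0.0118]
band0 [-0.0447 -0.0067]
band_m [-0.0535 -0.007 ]
band1 [-0.0622 -0.0073]
```

About 5.7 mm remain, and each stroke gives about 5.2 mm. One more stroke, then lift and look.

```bash
python3 -m inch '[[[0,0,0.010,0,0],[0,0,0,0,0],[0,0.007,0,0,0],[0,0.007,0,0,0],[0,0.007,0,0,0]]]'
python3 -m inch '[[[0,0.007,0,0,0],[0,0,0,0,0],[0,0,-0.020,0,0],[0,-0.014,0,0,0],[0,-0.014,0,0,0]]]'; python3 -c "
from h import *
a=snap('scene','s4');crop(a,240,220,290,255,16,'s4c')"
```

```text
t: 7.97
tool_pos: [0.5224, -0.0635, 0.0658]
ee_rot: [2.064, 2.368, 0.0]
ft_force: [-0.9, 0.0, 8.8]
opening: 0.006
grasp_force: 4.3
t: 8.38
tool_pos: [0.5021, -0.0663, 0.086]
ee_rot: [2.062, 2.367, 0.002]
ft_force: [0.1, 0.9, -0.5]
opening: 0.003
grasp_force: 0.0
```

View pics/s4c.png

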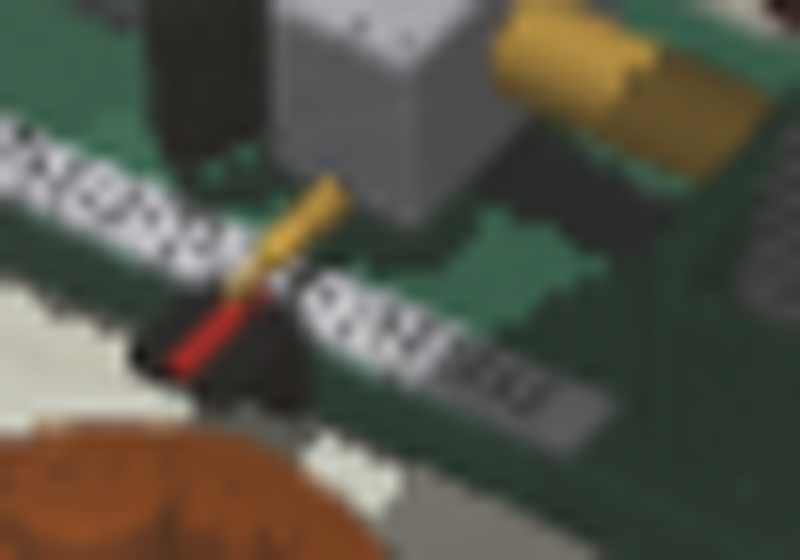

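The pointer tip is now over the band's inner end at about (232,295), with the pointer running up to (335,187). I'll measure the offset.

Run:
```python
from h import *
mid=np.array([.50152,.02189]);yd=np.array([-.13604,.99070]);xd=np.array([.9907,.13604])
q=lambda u,v:((u+.5)/16-.5+240,(v+.5)/16-.5+220)
for n,p,z in [('tip',(233,294),.026),('ptr_mid',(285,234),.026),('ptr_root',(336,184),.026),('band0',(254,292),.0215),('band_m',(218,330),.0215)]:
    d=at('scene',*q(*p),z)[:2]-mid;print(n,np.round([d@xd,d@yd],4))
for y in(-.009,-.008,-.007,-.006):  # where the tip should appear
    X=np.r_[mid-.052*xd+y*yd,.026];u,v=proj('scene',X);print(y,(u+.5-240)*16-.5,(v+.5-220)*16-.5)
```

```text
tip [-0.0503 -0.0075]
ptr_mid [-0.0367 -0.0064]
ptr_root [-0.0246 -0.0064]
band0 [-0.0447 -0.0067]
band_m [-0.0535 -0.007 ]
-0.009 234.50534794282112 305.6672109041906
-0.008 228.62895925498196 302.86864065625196
-0.007 222.757682709243 300.07236182470024
-0.006 216.8915152030022 297.2783732887665
```

The pointer is at −7.0 mm and the band at −7.0 mm, so it is on the mark. I'll retreat and check with the top camera.

```bash
python3 -m inch '[[[0,0,-0.03,0,0],[0,0,-0.035,0,0],[0,0,-0.035,0,0],[0,0,-0.035,0,0],[0,0,0,0,0]]]'
python3 -m inch '[[[0.04,-0.01,0,0,0],[0.04,-0.01,0,0,0],[0.04,-0.01,0,0,0],[0.04,-0.01,0,0,0],[0.04,-0.01,0,0,0]]]'
python3 -m inch '[[[0.04,-0.01,0,0,0],[0.04,-0.01,0,0,0],[0.04,-0.01,0,0,0],[0.02,0,0,0,0],[0,0,0,0,0]]]'; python3 -c "
from h import *
a=snap('top','t5');crop(a,195,185,335,270,5.7,'t5c')"
```

```text
t: 8.85
tool_pos: [0.505, -0.0668, 0.2267]
ee_rot: [2.058, 2.362, 0.009]
ft_force: [1.6, -0.0, 0.1]
opening: 0.004
grasp_force: 0.0
t: 9.27
tool_pos: [0.4231, 0.1267, 0.2202]
ee_rot: [-2.065, -2.367, 0.0]
ft_force: [0.8, 1.1, 0.9]
opening: 0.004
grasp_force: 0.0
t: 9.68
tool_pos: [0.3744, 0.2635, 0.2203]
ee_rot: [-2.059, -2.372, -0.002]
ft_force: [0.4, -0.2, 0.0]
opening: 0.008
grasp_force: 0.0
```

View pics/t5c.png

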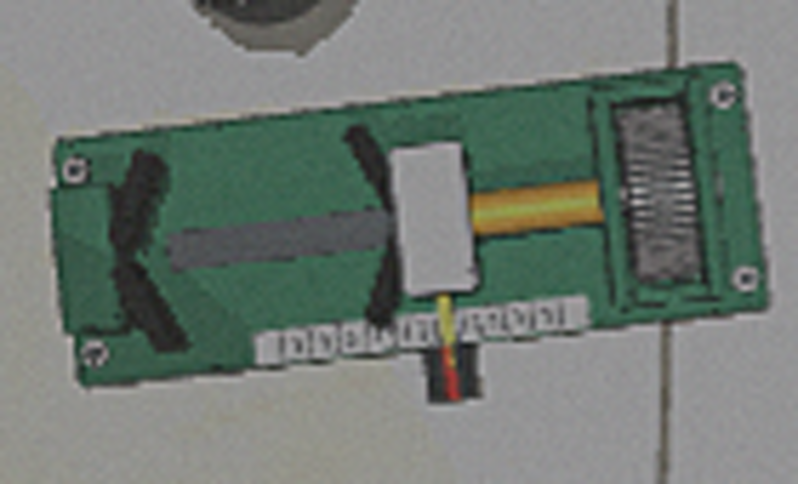

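The top view shows the pointer at (445,300)–(452,362) running straight into the red band at (452,372). The clip hasn't moved, and the arm is clear.

```bash
python3 -c "
from cell import finish_job
print(finish_job())"
```

```text
the job is handed in; nothing more can be done
None
```

I rolled the vice's jaw about 21.5 mm with the wheel; by my measurement its pointer stands on the red band (within about 1 mm), the arm is clear of everything, and the job is handed in with no verdict shown.

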